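Hold in the reset button of an LED light with a ball stylus

TASK

The LED panel light lying face down on the animation desk has lost its settings. Take the double-ended ball stylus out of the wooden tool rack, pass its slim tip through the small round reset hole in the light's back and gently press the recessed button inside right down. Finish while still gripping the stylus and holding the button down, so that I can switch the power on meanwhile; leave the other tools in the rack and everything else on the desk where it is.

Things in the scene. Friction and masses are not known exactly. Their poses are not given: they have to be found in the camera images.
- light: LED light, fixed, lying face down, back up; origin at the centre of its underside, z up. Black frame 160 (x) x 240 (y) mm, 26 mm high; on it a grey hump 100 x 190 mm, flat top 44 mm above the desk, with two knobs at x = +-26, y = -55 mm (to 58 mm above the desk, its tallest), a dark display at x = 18, y = 0 and vent slots at x = 10 to 38, y = 52 mm. Flat steel yoke round it to x = 126, y = +-142 mm.
- reset_hole (a point): centre of the reset hole's mouth, at x = -15, y = 52 mm of the light (beside the vent slots), on the hump's top, 44 mm above the desk. Upright round hole 10 mm across, countersunk to 15 mm at the mouth, thin dark bezel round it; the button's top lies 13 mm down. The four 8 mm wells at the hump's corners (x = +-41, y = +-86 mm) hold steel screws 6 mm down, not buttons.
- reset_button (a joint): travel of the recessed button, in m, 0 = up, 0.004 = pressed right down against its stop (the switch makes beyond 0.0025). White plastic disc 8.4 mm across, spring-loaded: 1.5 N to start it, 5 N at the stop; it springs back when let go.
- rack: wooden tool rack, fixed to the desk, 60 (x) x 250 (y) mm, flat top 60 mm above the desk; origin at the centre of its underside, z up. Four upright holes 11 mm across and 53 mm deep in a row along its y axis at y = -82.5, -27.5, 27.5 and 82.5 mm (x = 0), one tool in each, in any order.
- stylus: double-ended ball stylus, 137 mm, about 40 g, upright in a rack hole; origin at the end of its lower tip (10 mm above the desk), z along it. From the tip: steel ball 6 mm across, steel shaft 5 mm across up to 50 mm, wooden handle 14.4 mm across from 50 to 118 mm (its shoulder rests on the rack), thin neck, 11 mm steel ball on top: the tallest tool and the only one with a ball on top.
- stylus_tip (a point): very end of the stylus's lower (6 mm) ball; same as the stylus's origin.
- stylus_grip (a point): point on the stylus's axis in its wooden handle, 96 mm above the tip (106 mm above the desk in the rack), 41 mm below the stylus's top: a good place to grip from above.
- blade_tool: another tool in the rack: wooden handle 14 mm across with a flat wooden blade on top, to 132 mm above the desk. Stays in the rack. Origin at its foot's level, 10 mm above the desk.
- loop_tool: another tool in the rack: wooden handle 14 mm across with a steel wire loop on top, to 136 mm above the desk. Stays in the rack. Origin at its foot's level.
- brush: another tool in the rack: wooden handle 14 mm across with a metal ferrule and dark pointed bristles on top, to 137 mm above the desk. Stays in the rack. Origin at its foot's level.
- short_tube: cardboard core, 42 mm across, 60 mm tall, standing between the light and the rack; origin at the centre of its underside. Leave alone.
- tall_tube: cardboard core, 44 mm across, 210 mm tall, standing towards the far edge; origin at the centre of its underside. Leave alone.
- tape_roll: roll of black tape, 104 mm across, 48 mm high, lying flat towards the far edge; origin at the centre of its underside. Leave alone.
- lens: black camera lens, 72 mm across, 80 mm tall, standing on its mount near the robot; origin at the centre of its underside. Leave alone.
- mouse: black computer mouse, 100 x 58 x 32 mm, to the left; origin at the centre of its underside. Leave alone.

How it is judged:
On the way, in this order (a step that is already met when the one before it is completed fails the run):
1. the stylus is drawn up clear of the rack (height (world z) of stylus_tip above 0.07 m and contact force between the fingers and stylus above 1 N), for 0.1 s.
2. the stylus's tip is inside the reset hole (z of stylus_tip in the frame of reset_hole below -0.006 m and horizontal distance between stylus_tip and reset_hole below 0.005 m), for 0.1 s.
At the end, for the whole second after the job is handed in: through the last second the gripped, still stylus has its tip in the reset hole and holds the button at least 2.5 of its 4 mm down, pressing over 1 N; other rack tools within 20 mm and 0.4 rad, clutter within 30 mm and 0.5 rad, of where they stood (value of joint reset_button above 0.0025 m and contact force between stylus and light above 1 N and contact force between the fingers and stylus above 2 N and z of stylus_tip in the frame of reset_hole below -0.013 m and horizontal distance between stylus_tip and reset_hole below 0.005 m and linear speed of stylus below 0.02 m/s and not (distance of any of short_tube, tall_tube, tape_roll, lens, mouse from where it was at the start of the episode above 0.03 m or angle between any of short_tube, tall_tube, tape_roll, lens, mouse's own z axis and vertical above 0.5 rad) and not (distance of any of blade_tool, loop_tool, brush from where it was at the start of the episode above 0.02 m or angle between any of blade_tool, loop_tool, brush's own z axis and vertical above 0.4 rad)); the arm keeps its last pose, push and grip.
It fails at once if the light is pushed harder than 30 N with the stylus (contact force between stylus and light above 30 N).
It fails at once if another tool in the rack is pulled out or knocked over (20 mm, 0.4 rad) (distance of any of blade_tool, loop_tool, brush from where it was at the start of the episode above 0.02 m or angle between any of blade_tool, loop_tool, brush's own z axis and vertical above 0.4 rad).
It fails at once if other things on the desk are shifted (30 mm) or tipped (distance of any of short_tube, tall_tube, tape_roll, lens, mouse from where it was at the start of the episode above 0.03 m or angle between any of short_tube, tall_tube, tape_roll, lens, mouse's own z axis and vertical above 0.5 rad).
It also fails if it takes over 40 s, if anything falls off the work surface, if the arm or the gripper's body presses on something with over 40 N, if the wrist force passes 120 N, or if a joint passes its speed limit or range.

ROBOT

A 7-joint arm with a two-finger parallel gripper is mounted at the origin on the work surface. World frame = base frame: x ahead of the robot, y to its left, z up, the work surface at z = 0. Lengths are in m, angles in rad, forces in N, time in s.
With the tool pointing down it reaches from about 0.4 to 0.75 m from the base axis. Payload 19.5 kg.
Tool frame: the origin (TCP) lies at the very end of the fingers, on their centre line; the grasp point (between the pads) lies 19 mm behind it; z points along the fingers, y is the line along which they close (so a half turn about z gives the same grasp; the last joint's range is limited). The gripper opens to 85 mm and grips with 20 to 120 N. Pads are 22 mm wide; open, the fingers measure 114 mm over their backs; the gripper's body (76 mm by 85 mm) begins 54 mm behind the grasp point. The pads swing forward as they close: fully open they stand 13 mm farther back than shut.
Start: joints at [-1.35, 0.707, -0.028, 1.485, 0.022, 0.951, -0.075], TCP at [0.149, 0.555, 0.231] pointing down, gripper open.
Joint ranges: [-2.71, 2.71], [-0.32, 2.16], [-1.57, 1.52], [0, 2.45], [-1.46, 4.6], [0, 2.02], [-2.83, 2.83]. Speed limits (rad/s): [1.89, 1.89, 2.57, 2.57, 3.01, 3.01, 3.01].

INTERFACE

Orientations are given as a unit quaternion [w, x, y, z].
In Python, from plant import monitor, camera, calibration, job gives the robot as it stands.
- The arm moves only by the shell command python3 -m crank 'ROWS' [OPENING]. ROWS is text: rows parted by semicolons, each of 6 numbers parted by spaces: the shift along the tool's x, y, z in mm, then the turn, a rotation vector about the tool's x, y, z in units of 6 degrees (1.0 is 6 degrees). In form: dx dy dz wx wy wz; .... A call has 1 to 8 rows; each row shifts and turns the commanded pose from where the row before left it, along the tool's axes as they then stand; what a row does not reach is not made up. A row lasts 1/12 s, in which the tool goes at most 41.7 mm and 7.16 degrees, less where a joint would pass 70% of its speed; a pose out of reach is approached as far as the arm can. A call is refused whole if a number of a shift passes 41.7 or a number of a turn 1, either way. A call with a gripper value outside its range is refused whole. OPENING is the closure, from 0 (fully open) to 1 (shut), set as the call begins (- or left out, the last holds). The fingers move at their own pace and stop on an object; the grip force is fixed at half the most. Time passes only in rows, so rows that do not move let the fingers close. It gives the time, the measured TCP pose, the force, the opening and the grip force at its end, in the units of the state.
- monitor.state(): the state, without advancing time (a new reading comes with each control period).
- camera(name): name is "scene" or "top" or "wrist"; returns the picture (400x640x3 uint8, red, green, blue); there is no depth.
- calibration(name): a dict with "vfov" (degrees; the focal length in pixels is half the picture's height over the tangent of half this angle, whatever the lens; pixels are square), "cx", "cy" (the principal point, pixels), "dist" ([k1, k2, p1, p2, k3] as OpenCV has them; the pictures are not rectified), "R" (3x3) and "t" (3): a world point X has camera coordinates R X + t. Camera axes: x right, y down, z forward; pixel columns grow to the right and rows downward; lengths in m; the calibration is good to about 2 mm. A picture is of the moment at which its call begins: read the wrist's pose just before it. calibration takes no time and is no camera call; for the wrist camera it gives the pose at the moment of the call.
- job.job_done(): hands the job in; it is judged then, once.
The state is a dict: "clock": time; "joints": joint angles; "joint_vel": joint speeds; "effort": joint torques, N m; "position": TCP position; "tool_rot": TCP orientation; "contact_force": force on the tool from outside, world axes, zero at the start; "wrist_torque": the same for the moment, N m; "grip_width": finger opening in m; "gripper_force": force on a finger pad.
Only numpy, scipy, OpenCV 4.12 (cv2) and the standard library are available. Lean on these libraries where they do the work, as an engineer would, in place of code of your own. Each camera call takes 0.05 s, during which the arm holds its last target. There are 200 camera calls.

## Working session

There is one attempt and no reset: what is moved stays moved. The work goes in short steps, Python scripts to look and compute and a shell command to move; the robot and the scene stay as the last step left them, time stands still between calls to the robot, and variables do not carry over. Pictures are saved under pics/ and viewed, at most 10 in all, crops included, and the job is handed in when it is done.

```bash
mkdir -p pics; ls; cat > h.py <<'E'
import numpy as np, cv2
from plant import monitor, camera, calibration, job
def K(c):
    f=200/np.tan(np.radians(c["vfov"])/2); return np.array([[f,0,c["cx"]],[0,f,c["cy"]],[0,0,1]])
def ray(c,uv):
    p=cv2.undistortPoints(np.array([[uv]],float),K(c),np.array(c["dist"],float)).ravel()
    R=np.array(c["R"]);t=np.array(c["t"]); return -R.T@t, R.T@np.array([p[0],p[1],1])
def atz(c,uv,z):
    o,d=ray(c,uv); return o+d*(z-o[2])/d[2]
def proj(c,X):
    r,_=cv2.Rodrigues(np.array(c["R"],float)); return cv2.projectPoints(np.array(X,float).reshape(-1,1,3),r,np.array(c["t"],float),K(c),np.array(c["dist"],float))[0].reshape(-1,2)
def save(n,im): cv2.imwrite("pics/"+n+".png",cv2.cvtColor(im,cv2.COLOR_RGB2BGR))
E
python3 - <<'E'
from h import *
import pickle
s=monitor.state();print(s)
for n in ["scene","top"]:
    c=calibration(n);im=camera(n);np.save(n+".npy",im);save(n,im);pickle.dump(c,open(n+".pkl","wb"))
    R=np.array(c["R"]);print(n,c["vfov"],c["dist"],-R.T@c["t"],R[2])
E
```

```text
pics
{'clock': 0.0, 'joints': array([-1.34969733,  0.70706797, -0.02764694,  1.48497658,  0.02198089,
        0.95092405, -0.07550475]), 'joint_vel': array([ 0.00072819,  0.00106137, -0.00117692, -0.00280462, -0.00156942,
       -0.00090574, -0.00015221]), 'effort': array([ 2.35271813e-05, -8.83214879e+01,  1.23480152e+00, -2.36156058e+01,
        1.69550395e-02,  6.82238940e-03, -2.68566379e-05]), 'position': array([0.14929061, 0.55501152, 0.23085258]), 'tool_rot': array([-7.04365539e-05,  1.31018400e-01,  9.91379791e-01, -5.32806302e-04]), 'contact_force': array([0.59897893, 0.03696755, 0.08453457]), 'wrist_torque': array([-0.00065011,  0.05839569,  0.01769938]), 'gripper_force': 0.0, 'grip_width': 0.08530413317030977}
scene 53.96594174396267 [-0.00415821  0.          0.          0.          0.        ] [ 1.09269185 -0.64008513  0.78626467] [-0.44803902  0.65127827 -0.61245216]
top 49.76031110792542 [-0.04259748  0.          0.          0.          0.        ] [0.33155411 0.11849816 1.28040061] [ 0.20286807 -0.02047523 -0.97899199]
```

View pics/scene.png

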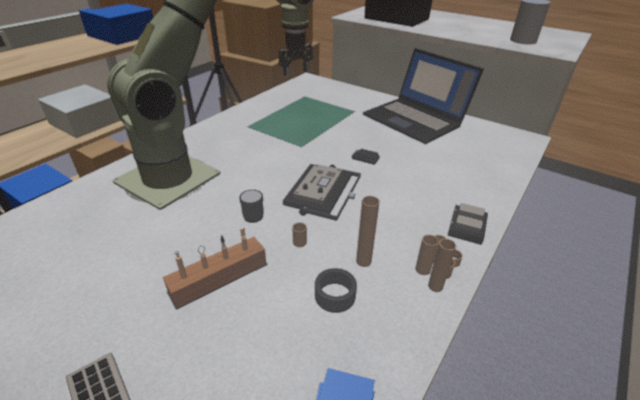

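View pics/top.png

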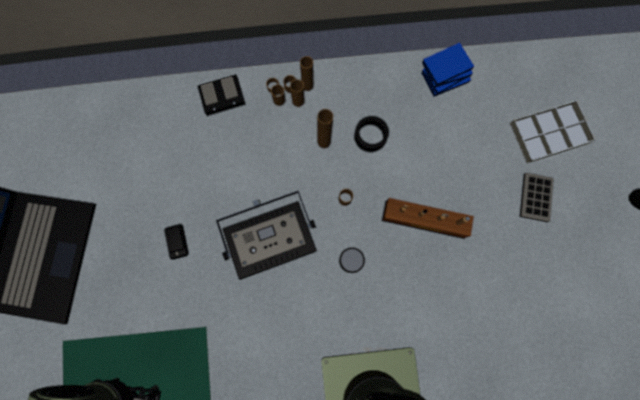

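```bash
python3 - <<'E'
from h import *
s=np.load("scene.npy");t=np.load("top.npy")
r=lambda im,u,v,w,h,k: cv2.resize(im[v:v+h,u:u+w],None,fx=k,fy=k,interpolation=cv2.INTER_CUBIC)
a=np.hstack([r(s,160,220,114,86,3.5),r(t,378,190,114,86,3.5)])
b=np.hstack([r(t,212,186,114,86,3.5)[:,:],r(s,270,155,114,86,3.5)])
im=np.vstack([a,b]);im=cv2.convertScaleAbs(im,alpha=1.6);print(im.shape);save("crop",im)
E
```

```text
(602, 798, 3)
```

View pics/crop.png

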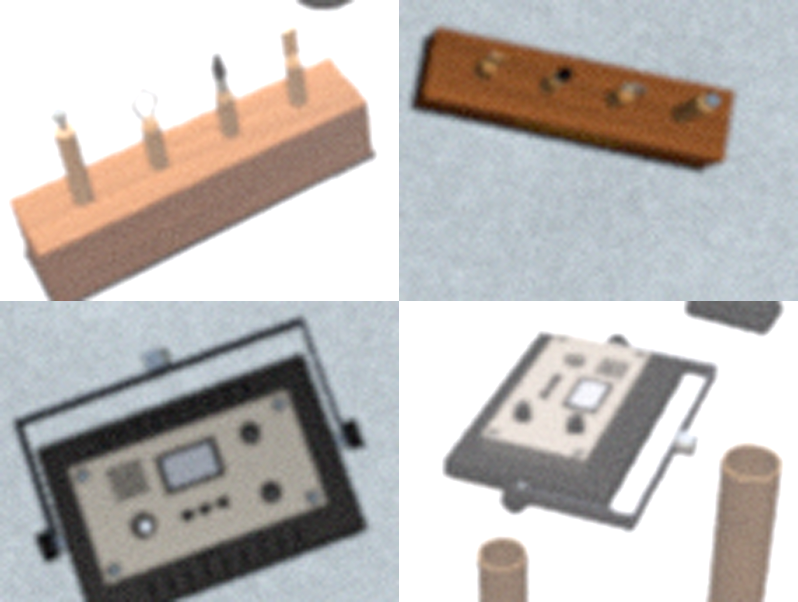

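The stylus is the rightmost tool in the top view, with its ball at about (467.4, 218.6) and at (176.9, 253.7) in the scene view. The reset hole with its white button is at top (253.4, 250). The light's yoke is on its far side and the screws are visible.

```bash
python3 - <<'E'
from h import *
import pickle
from scipy.optimize import least_squares
T=pickle.load(open("top.pkl","rb"));S=pickle.load(open("scene.pkl","rb"))
px=lambda u,v:(212+u/3.5,186+(v-301)/3.5)
P=np.array([px(82,475),px(279,405),px(313,497),px(113,569),px(145,525)])
L=np.array([[41,86,40],[41,-86,40],[-41,-86,40],[-41,86,40],[-15,52,44]])/1e3
def W(q): c,s=np.cos(q[2]),np.sin(q[2]); return np.c_[q[0]+c*L[:,0]-s*L[:,1],q[1]+s*L[:,0]+c*L[:,1],L[:,2]]
r=least_squares(lambda q:(proj(T,W(q))-P).ravel(),[.5,.2,.2]);print("light",r.x,r.fun.round(2));print("hole",W(r.x)[4],atz(T,P[4],.044))
ut=(378+(712-399)/3.5,190+100/3.5);us=(160+59/3.5,220+118/3.5)
r=least_squares(lambda X:np.r_[proj(T,X)[0]-ut,proj(S,X)[0]-us],[.5,-.2,.14]);print("ball",r.x,r.fun.round(2),atz(T,ut,.1415),atz(S,us,.1415))
# rack top corners
for u,v in[(440,28),(733,92),(722,163),(418,100)]: print(atz(T,(378+(u-399)/3.5,190+v/3.5),.06))
c=calibration("wrist");R=np.array(c["R"]);print("wrist",-R.T@c["t"],R,c["vfov"])
for u,v in[(346,197),(325,130),(352,260)]: print(atz(T,(u,v),.05))
E
```

```text
light [0.47740021 0.24528688 0.24414147] [ 0.3   0.06  0.14 -0.13 -0.09  0.05  0.3   0.12 -0.64 -0.1 ]
hole [0.45027542 0.29211898 0.044     ] [0.44981034 0.29031089 0.044     ]
ball [ 0.46331234 -0.30046116  0.13827239] [-0.14 -0.08 -0.13 -0.  ] [ 0.46268641 -0.29960662  0.1415    ] [ 0.46669464 -0.30198025  0.1415    ]
[ 0.55569825 -0.11516217  0.06      ]
[ 0.47674559 -0.34803507  0.06      ]
[ 0.42001309 -0.32863002  0.06      ]
[ 0.49810182 -0.08882896  0.06      ]
wrist [0.07677401 0.57453426 0.3734848 ] [[ 0.25951912  0.9657373  -0.00113756]
 [ 0.92325565 -0.24775731  0.29362447]
 [ 0.28328226 -0.07725142 -0.95592017]] 58.530326222242955
[0.57405961 0.00930846 0.05      ]
[0.78540667 0.04745816 0.05      ]
[0.39153634 0.01414705 0.05      ]
```

```bash
cat >> h.py <<'E'
from scipy.spatial.transform import Rotation as Ro
def rot(psi):
    y=np.array([np.cos(psi),np.sin(psi),0]);z=np.array([0,0,-1.]);return np.c_[np.cross(y,z),y,z]
def cur():
    s=monitor.state();q=s["tool_rot"];return np.array(s["position"]),Ro.from_quat([q[1],q[2],q[3],q[0]]).as_matrix()
def plan(p1,psi1,n,polar=False,dec=0):
    "print rows from present pose to p1,psi1 in n rows"
    p,R=cur();p0=p.copy();R1=rot(psi1);w=(Ro.from_matrix(R.T@R1)).as_rotvec()
    pol=lambda p:np.array([np.hypot(p[0],p[1]),np.arctan2(p[1],p[0]),p[2]])
    R0=R.copy()
    for k in range(1,n+1):
        if polar: q=pol(p0)+(pol(p1)-pol(p0))*k/n; g=np.array([q[0]*np.cos(q[1]),q[0]*np.sin(q[1]),q[2]])
        else: g=p0+(np.array(p1)-p0)*k/n
        Rg=R0@Ro.from_rotvec(w*k/n).as_matrix()
        d=np.round(R.T@(g-p)*1e3,dec);a=np.round(Ro.from_matrix(R.T@Rg).as_rotvec()/np.radians(6),2)
        p=p+R@d/1e3;R=R@Ro.from_rotvec(a*np.radians(6)).as_matrix()
        print(d,a)
E
python3 - <<'E'
from h import *
plan(np.array([.463,-.299,.231]),np.radians(-18.5),32,True)
E
```

```text
[-34.  -2.  -0.] [-0.    0.    0.49]
[-33.  -2.  -0.] [-0.    0.    0.48]
[-34.  -2.   0.] [-0.    0.    0.49]
[-34.  -2.   0.] [-0.    0.    0.49]
[-33.  -3.   0.] [-0.    0.    0.48]
[-33.  -3.   0.] [-0.    0.    0.49]
[-34.  -4.   0.] [-0.    0.    0.49]
[-33.  -3.   0.] [-0.    0.    0.48]
[-33.  -4.   0.] [-0.    0.    0.49]
[-33.  -4.   0.] [-0.    0.    0.49]
[-34.  -4.   0.] [-0.    0.    0.48]
[-33.  -5.   0.] [-0.    0.    0.49]
[-32.  -5.   0.] [-0.    0.    0.49]
[-33.  -5.   0.] [-0.    0.    0.48]
[-33.  -5.   0.] [-0.    0.    0.49]
[-33.  -6.   0.] [-0.    0.    0.49]
[-32.  -5.   0.] [-0.    0.01  0.48]
[-33.  -7.   0.] [-0.   -0.    0.49]
[-32.  -6.   0.] [-0.   -0.    0.49]
[-32.  -6.   0.] [-0.   -0.    0.48]
[-33.  -7.   0.] [-0.   -0.    0.49]
[-32.  -7.   0.] [-0.   -0.    0.49]
[-32.  -8.   0.] [-0.   -0.    0.48]
[-32.  -7.   0.] [-0.   -0.    0.49]
[-31.  -8.   0.] [-0.   -0.    0.49]
[-32.  -8.   0.] [-0.01 -0.    0.48]
[-32.  -8.   0.] [ 0.   -0.    0.49]
[-31.  -9.   0.] [ 0.   -0.    0.49]
[-31.  -8.   0.] [ 0.   -0.    0.48]
[-32.  -9.   0.] [ 0.   -0.    0.49]
[-31. -10.   0.] [ 0.   -0.    0.49]
[-31.  -9.   0.] [ 0.   -0.    0.48]
```

```bash
python3 -m crank '-33 -2 0 0 0 0.49; -33 -2 0 0 0 0.49; -34 -2 0 0 0 0.49; -34 -2 0 0 0 0.49; -33 -3 0 0 0 0.49; -33 -3 0 0 0 0.49; -34 -4 0 0 0 0.49; -33 -3 0 0 0 0.49' 0; python3 -m crank '-33 -4 0 0 0 0.49; -33 -4 0 0 0 0.49; -34 -4 0 0 0 0.49; -20 -3 0 0 0 0.3; 0 0 0 0 0 0; 0 0 0 0 0 0; 0 0 0 0 0 0'
python3 - <<'E'
from h import *
import pickle
c=calibration("wrist");im=camera("wrist");pickle.dump(c,open("w1.pkl","wb"));np.save("w1.npy",im);save("w1",im)
L=proj(c,[.450,.292,.044]);print(L)
E
```

```text
clock: 0.77
position: [0.3808, 0.4218, 0.231]
tool_rot: [-0.0, 0.332, 0.943, -0.0]
contact_force: [-0.9, -0.0, -0.7]
grip_width: 0.0853
gripper_force: 0.0
clock: 1.35
position: [0.4571, 0.3318, 0.2311]
tool_rot: [-0.0, 0.416, 0.91, -0.0]
contact_force: [-0.2, 0.6, 0.0]
grip_width: 0.0855
gripper_force: 0.0
[[286.86957845 199.48094591]]
```

View pics/w1.png

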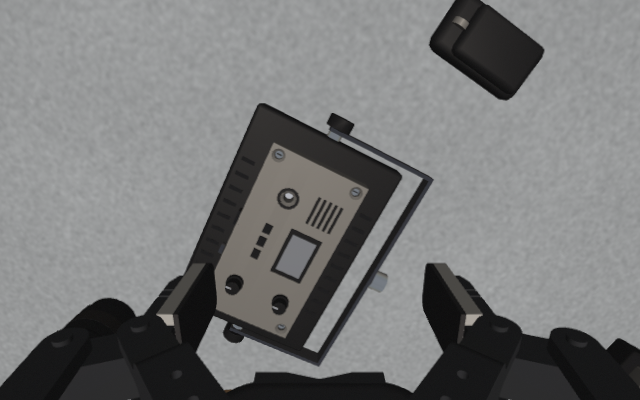

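The wrist view shows the hole at about (288, 198), which is 1–2 px (about 1.5 mm) from the prediction. Now moving on to the rack.

```bash
python3 - <<'E'
from h import *
import pickle
c=pickle.load(open("w1.pkl","rb"));print(atz(c,(288.3,198),.044))
plan(np.array([.463,-.299,.231]),np.radians(-18.5),20,True)
E
```

```text
[0.45009582 0.29405894 0.044     ]
[-34.  -5.  -0.] [-0.  -0.   0.5]
[-33.  -4.  -0.] [-0.   -0.    0.49]
[-34.  -6.  -0.] [-0.  -0.   0.5]
[-33.  -5.  -0.] [-0.   -0.    0.49]
[-33.  -6.  -0.] [-0.  -0.   0.5]
[-33.  -6.  -0.] [-0.   -0.    0.49]
[-33.  -6.  -0.] [-0.  -0.   0.5]
[-33.  -6.  -0.] [-0.   -0.    0.49]
[-33.  -7.  -0.] [-0.  -0.   0.5]
[-33.  -7.  -0.] [-0.   -0.    0.49]
[-33.  -7.  -0.] [-0.  -0.   0.5]
[-33.  -8.  -0.] [-0.   -0.    0.49]
[-32.  -8.  -0.] [-0.  -0.   0.5]
[-32.  -8.  -0.] [-0.   -0.    0.49]
[-33.  -8.  -0.] [-0.  -0.   0.5]
[-32.  -8.  -0.] [-0.   -0.    0.49]
[-32.  -9.  -0.] [-0.01 -0.    0.5 ]
[-32.  -9.  -0.] [ 0.   -0.    0.49]
[-32. -10.  -0.] [ 0.  -0.   0.5]
[-31.  -9.  -0.] [ 0.   -0.    0.49]
```

```bash
python3 -m crank '-34 -5 0 0 0 0.5; -33 -5 0 0 0 0.5; -34 -5 0 0 0 0.5; -33 -5 0 0 0 0.5; -33 -6 0 0 0 0.5; -33 -6 0 0 0 0.5; -33 -6 0 0 0 0.5; -33 -6 0 0 0 0.5' >/dev/null; python3 -m crank '-33 -7 0 0 0 0.5; -33 -7 0 0 0 0.5; -33 -7 0 0 0 0.5; -33 -8 0 0 0 0.5; -32 -8 0 0 0 0.5; -32 -8 0 0 0 0.5; -33 -8 0 0 0 0.5; -32 -8 0 0 0 0.5'; python3 -m crank '-25 -7 0 0 0 0.5; -20 -5 0 0 0 0.4; -10 -2 0 0 0 0; 0 0 0 0 0 0; 0 0 0 0 0 0'
python3 - <<'E'
from h import *
import pickle
c=calibration("wrist");im=camera("wrist");pickle.dump(c,open("w2.pkl","wb"));np.save("w2.npy",im)
print(proj(c,[.463,-.299,.1415]))
save("w2",cv2.resize(im,(800,500),interpolation=cv2.INTER_CUBIC))
E
```

```text
clock: 2.73
position: [0.5217, -0.1828, 0.2312]
tool_rot: [-0.0, 0.75, 0.661, 0.0]
contact_force: [0.6, 0.8, 0.0]
grip_width: 0.0854
gripper_force: 0.0
clock: 3.15
position: [0.4996, -0.2332, 0.2312]
tool_rot: [-0.0, 0.78, 0.626, 0.0]
contact_force: [0.7, 0.1, -0.2]
grip_width: 0.0852
gripper_force: 0.0
[[290.24674871 297.28616344]]
```

View pics/w2.png

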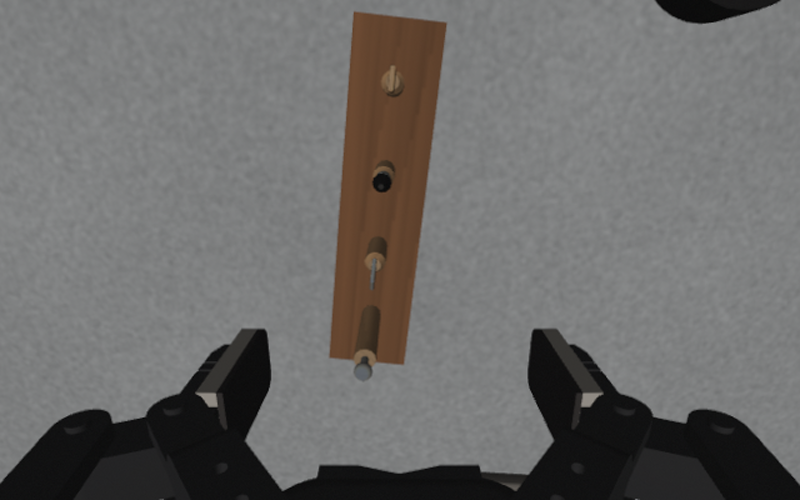

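The ball appears at (290.4, 296.8), against a prediction of (290.2, 297.3). Next I check the estimate against the rack corners.

```bash
python3 - <<'E'
from h import *
import pickle
c=pickle.load(open("w2.pkl","rb"));s=.8
print("ball",atz(c,(363*s,371*s),.1415),"handle top",atz(c,(364.5*s,357*s),.128))
q=np.array([atz(c,(u*s,v*s),.06) for u,v in[(331,357),(404,363),(446,22),(354,12)]])
m=q.mean(0);a=(q[2]+q[3]-q[0]-q[1])/2;L=np.linalg.norm(a);a/=L
print(q.round(4),"len",L,"yaw",np.degrees(np.arctan2(-a[0],a[1])),"stylus",m-a*.0825)
plan([.4635,-.2995,.200],np.radians(-18.5),4,dec=1)
E
```

```text
ball [ 0.46321111 -0.29862113  0.1415    ] handle top [ 0.46346789 -0.29715349  0.128     ]
[[ 0.4229 -0.3294  0.06  ]
 [ 0.4786 -0.3471  0.06  ]
 [ 0.5573 -0.1113  0.06  ]
 [ 0.5011 -0.0929  0.06  ]] len 0.248808962214004 yaw -18.3846283093672 stylus [ 0.46395596 -0.29847545  0.06      ]
[-18.3  -5.3   7.8] [ 0.   -0.    0.25]
[-18.4  -4.8   7.8] [ 0.   -0.    0.26]
[-18.5  -4.3   7.8] [ 0.   -0.01  0.25]
[-18.6  -3.8   7.8] [0.   0.   0.25]
```

```bash
python3 -m crank '-18 -5 8 0 0 0.25; -18.4 -4.8 8 0 0 0.25; -18.5 -4.3 8 0 0 0.25; -18.2 -3.8 8 0 0 0.25; 0 0 0 0 0 0; 0 0 0 0 0 0; 0 0 0 0 0 0'
python3 - <<'E'
from h import *
plan([.4635,-.2987,.088],np.radians(-18.4),4,dec=1)
E
```

```text
clock: 3.78
position: [0.4641, -0.299, 0.1995]
tool_rot: [-0.0, 0.811, 0.585, 0.0]
contact_force: [-0.6, 0.5, 0.7]
grip_width: 0.0852
gripper_force: 0.0
[ 0.  -0.2 27.9] [ 0. -0. -0.]
[ 0.  -0.1 27.8] [ 0. -0. -0.]
[ 0.  -0.2 27.9] [ 0.   -0.   -0.01]
[ 0.  -0.2 27.9] [ 0.   -0.01  0.  ]
```

```bash
python3 -m crank '0 -0.3 28 0 0 0; 0 -0.4 28 0 0 0; 0 0 28 0 0 0; 0 0 20 0 0 0; 0 0 7.5 0 0 0; 0 0 0 0 0 0; 0 0 0 0 0 0'; python3 -m crank '0 0 0 0 0 0; 0 0 0 0 0 0; 0 0 0 0 0 0; 0 0 0 0 0 0; 0 0 0 0 0 0; 0 0 0 0 0 0; 0 0 0 0 0 0; 0 0 0 0 0 0' 1;  python3 -m crank '0 0 0 0 0 0; 0 0 0 0 0 0; 0 0 0 0 0 0; 0 0 0 0 0 0'
```

```text
clock: 4.37
position: [0.4631, -0.2998, 0.0887]
tool_rot: [0.0, 0.812, 0.584, 0.0]
contact_force: [0.2, -0.0, 1.5]
grip_width: 0.0856
gripper_force: 0.0
clock: 5.03
position: [0.4625, -0.3003, 0.0881]
tool_rot: [0.0, 0.812, 0.584, 0.0]
contact_force: [-1.4, 0.3, 4.2]
grip_width: 0.0131
gripper_force: 58.3
clock: 5.37
position: [0.4625, -0.3003, 0.0881]
tool_rot: [0.0, 0.812, 0.584, 0.0]
contact_force: [-0.7, 1.4, 5.5]
grip_width: 0.013
gripper_force: 58.3
```

```bash
python3 -m crank '0 0 -8 0 0 0; 0 0 -15 0 0 0; 0 0 -25 0 0 0; 0 0 -25 0 0 0; 0 0 -25 0 0 0; 0 0 -20 0 0 0; 0 0 -8 0 0 0; 0 0 0 0 0 0'
python3 - <<'E'
from h import *
plan(np.array([.450,.293,.215]),np.radians(48),20,True)
E
```

```text
clock: 6.03
position: [0.4628, -0.3005, 0.2156]
tool_rot: [0.001, 0.812, 0.584, 0.001]
contact_force: [-0.4, 0.0, -0.5]
grip_width: 0.0132
gripper_force: 58.4
[31.  6.  0.] [ 0.    0.   -0.55]
[31.  7.  0.] [ 0.    0.   -0.56]
[31.  6.  0.] [ 0.    0.   -0.55]
[31.  6.  0.] [ 0.    0.   -0.56]
[31.  7.  0.] [ 0.    0.01 -0.55]
[31.  6.  0.] [ 0.01 -0.   -0.56]
[31.  6.  0.] [-0.   -0.   -0.55]
[31.  7.  0.] [-0.   -0.   -0.56]
[31.  6.  0.] [-0.   -0.   -0.55]
[31.  6.  0.] [-0.   -0.   -0.56]
[30.  7.  0.] [ 0.    0.   -0.55]
[31.  6.  0.] [ 0.    0.   -0.56]
[31.  6.  0.] [ 0.    0.   -0.55]
[30.  7.  0.] [ 0.    0.   -0.56]
[31.  6.  0.] [ 0.    0.01 -0.55]
[30.  6.  0.] [ 0.   -0.   -0.56]
[31.  7.  0.] [ 0.01 -0.   -0.55]
[30.  6.  0.] [-0.   -0.   -0.56]
[31.  6.  0.] [-0.   -0.   -0.55]
[30.  7.  0.] [-0.    0.   -0.56]
```

```bash
python3 -m crank '20 4 0 0 0 -0.4; 31 6 0 0 0 -0.55; 31 6 0 0 0 -0.55; 31 6 0 0 0 -0.55; 31 7 0 0 0 -0.55; 31 6 0 0 0 -0.55; 31 6 0 0 0 -0.55; 31 7 0 0 0 -0.55' >/dev/null;python3 -m crank '31 6 0 0 0 -0.55; 31 6 0 0 0 -0.55; 31 7 0 0 0 -0.55; 31 6 0 0 0 -0.55; 31 6 0 0 0 -0.55; 30 7 0 0 0 -0.55; 31 6 0 0 0 -0.55; 30 6 0 0 0 -0.55'
python3 - <<'E'
from h import *
plan(np.array([.450,.293,.170]),np.radians(48),6,True)
E
```

```text
clock: 7.37
position: [0.5089, 0.1758, 0.2126]
tool_rot: [-0.001, 0.473, 0.881, -0.001]
contact_force: [0.3, -0.1, -1.1]
grip_width: 0.0132
gripper_force: 58.3
[21.  5.  7.] [-0.  -0.  -0.4]
[22.  5.  7.] [-0.   -0.   -0.41]
[21.  5.  7.] [-0.01 -0.   -0.4 ]
[22.  4.  7.] [ 0.  -0.  -0.4]
[21.  5.  8.] [-0.   -0.01 -0.41]
[21.  5.  7.] [-0.   0.  -0.4]
```

```bash
python3 -m crank '21 5 7 0 0 -0.4; 22 5 7 0 0 -0.4; 21 5 7 0 0 -0.4; 22 4 7 0 0 -0.4; 16 4 8 0 0 -0.4; 10 2 7 0 0 -0.4; 0 0 0 0 0 0; 0 0 0 0 0 0'
python3 -m crank '0 0 0 0 0 0; 0 0 0 0 0 0; 0 0 0 0 0 0'
python3 - <<'E'
from h import *
import pickle
p,R=cur();print(p,R[:,2])
D={}
for n in["wrist","scene","top"]:
    c=calibration(n);im=camera(n);D[n]=(c,im)
    print(n,proj(c,[p-[0,0,.078],[.450,.293,.044]]))
pickle.dump(D,open("d3.pkl","wb"));save("w3",cv2.resize(D["wrist"][1],(800,500),interpolation=cv2.INTER_CUBIC))
E
```

```text
clock: 8.03
position: [0.4597, 0.2765, 0.1702]
tool_rot: [-0.0, 0.361, 0.933, -0.001]
contact_force: [0.3, -0.8, -0.3]
grip_width: 0.0129
gripper_force: 58.4
clock: 8.28
position: [0.4602, 0.2765, 0.1711]
tool_rot: [0.0, 0.362, 0.932, 0.0]
contact_force: [-0.1, -0.5, -0.6]
grip_width: 0.0132
gripper_force: 58.4
[0.46024279 0.2764662  0.17105273] [ 4.76628035e-04 -6.76060280e-05 -9.99999884e-01]
wrist [[319.3643937  210.88610008]
 [326.23769131 167.25392765]]
scene [[320.01811569 162.38635191]
 [320.15033727 171.56488726]]
top [[255.54408487 244.24868149]
 [252.48719164 250.03261425]]
```

View pics/w3.png

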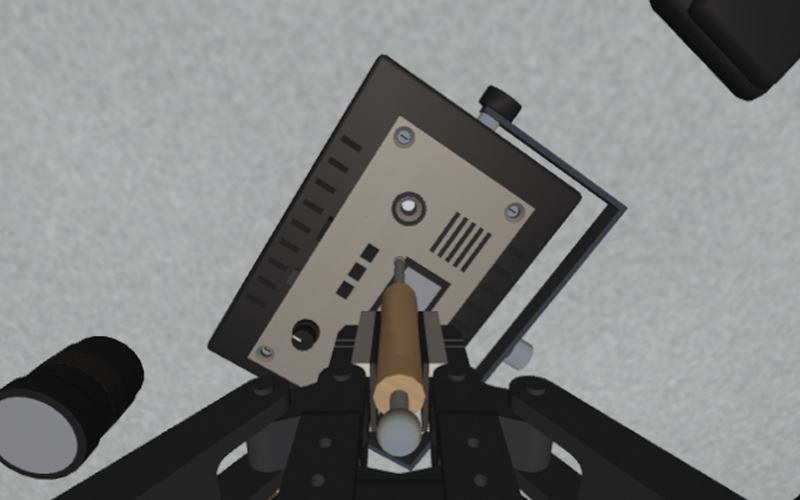

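Hole mouth at (326.4, 167.2) and stylus tip at about (319, 209). Both match the predictions, so I enlarge the crop to refine them.

```bash
python3 - <<'E'
from h import *
import pickle
im=pickle.load(open("d3.pkl","rb"))["wrist"][1]
save("c3",cv2.resize(im[150:230,290:360],None,fx=7,fy=7,interpolation=cv2.INTER_CUBIC))
E
```

```text
(no output)
```

View pics/c3.png

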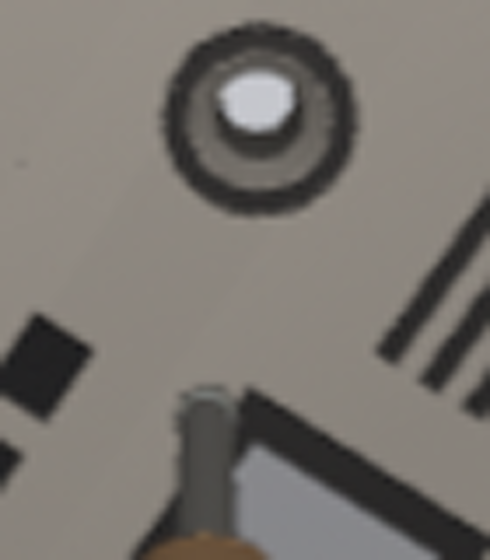

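```bash
python3 - <<'E'
from h import *
import pickle
c=pickle.load(open("d3.pkl","rb"))["wrist"][0]
h=atz(c,(326.7,166.4),.0443);p,R=cur();b=atz(c,(319.3,208.9),p[2]-.075)
print("hole",h,"ball",b,"tcp",p,"shift",h-b)
d=R.T@np.r_[(h-b)[:2],0]*1e3;print(d)
E
```

```text
hole [0.44969337 0.29374645 0.0443    ] ball [0.45849077 0.27800536 0.09594109] tcp [0.45994132 0.27687516 0.17094109] shift [-0.0087974   0.0157411  -0.05164109]
[ 1.71044142e+01  5.71098888e+00 -2.88776626e-03]
```

```bash
python3 -m crank '8.5 2.8 0 0 0 0; 8.6 2.9 0 0 0 0; 0 0 15 0 0 0; 0 0 15 0 0 0; 0 0 8 0 0 0; 0 0 0 0 0 0; 0 0 0 0 0 0; 0 0 0 0 0 0'
python3 - <<'E'
from h import *
import pickle
p,R=cur();c=calibration("wrist");im=camera("wrist");pickle.dump((p,R,c),open("d4.pkl","wb"))
h=proj(c,[.4497,.29375,.0443])[0];print(p,h)
u,v=np.round(h).astype(int)-[35,40];print(u,v);save("c4",cv2.resize(im[v:v+80,u:u+70],None,fx=7,fy=7,interpolation=cv2.INTER_CUBIC))
E
```

```text
clock: 9.1
position: [0.451, 0.2932, 0.1334]
tool_rot: [0.0, 0.361, 0.933, 0.0]
contact_force: [-0.4, -0.6, 0.0]
grip_width: 0.0131
gripper_force: 58.4
[0.45103101 0.29322954 0.1334265 ] [318.55945075 203.78497769]
284 164
```

View pics/c4.png

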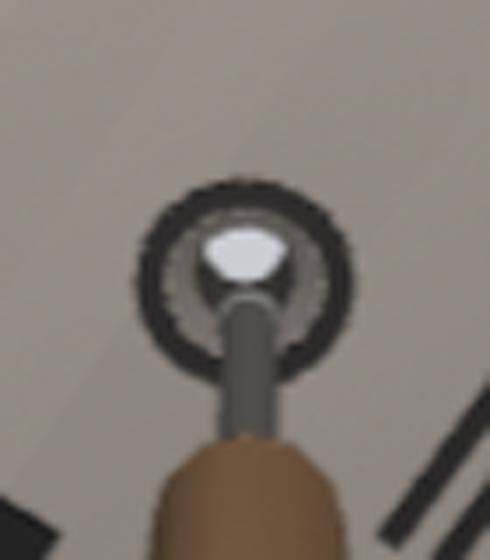

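The ring's centre is at crop (246, 285) and the ball's at about (247, 320).

```bash
python3 - <<'E'
from h import *
import pickle
p,R,c=pickle.load(open("d4.pkl","rb"))
f=lambda u,v:(284+(u+.5)/7-.5,164+(v+.5)/7-.5)
h=atz(c,f(246,285),.0443);b=atz(c,f(247,320),p[2]-.075)
print(h,b,R.T@np.r_[(h-b)[:2],0]*1e3)
E
```

```text
[0.45003588 0.29358705 0.0443    ] [0.44925942 0.29443074 0.0584265 ] [-1.14210184e+00 -1.01551111e-01  1.50688507e-04]
```

```bash
python3 -m crank '-0.9 0 4 0 0 0; 0 0 5 0 0 0; 0 0 4 0 0 0; 0 0 3 0 0 0; 0 0 2 0 0 0; 0 0 0 0 0 0; 0 0 0 0 0 0'; python3 -m crank '0 0 2 0 0 0; 0 0 2 0 0 0; 0 0 1 0 0 0; 0 0 0 0 0 0; 0 0 0 0 0 0'
```

```text
clock: 9.73
position: [0.4515, 0.2922, 0.1147]
tool_rot: [-0.0, 0.361, 0.933, -0.0]
contact_force: [-0.8, 0.4, -0.6]
grip_width: 0.0124
gripper_force: 58.4
clock: 10.15
position: [0.4516, 0.2922, 0.1097]
tool_rot: [-0.0, 0.361, 0.933, -0.0]
contact_force: [0.0, 0.7, -1.0]
grip_width: 0.0129
gripper_force: 58.4
```

```bash
for i in 1; do python3 -m crank '0 0 1 0 0 0; 0 0 1 0 0 0; 0 0 0 0 0 0; 0 0 0 0 0 0; 0 0 0 0 0 0'; python3 -m crank '0 0 1 0 0 0; 0 0 0 0 0 0; 0 0 0 0 0 0; 0 0 0 0 0 0'; done
```

```text
clock: 10.57
position: [0.4517, 0.2923, 0.1079]
tool_rot: [0.0, 0.361, 0.933, 0.0]
contact_force: [-0.6, 0.1, 1.9]
grip_width: 0.0132
gripper_force: 58.5
clock: 10.9
position: [0.4516, 0.2923, 0.1068]
tool_rot: [0.0, 0.361, 0.933, -0.0]
contact_force: [0.5, 0.8, 2.0]
grip_width: 0.0132
gripper_force: 58.5
```

```bash
python3 -m crank '0 0 1 0 0 0; 0 0 0 0 0 0; 0 0 0 0 0 0; 0 0 0 0 0 0';python3 -m crank '0 0 0.7 0 0 0; 0 0 0 0 0 0; 0 0 0 0 0 0; 0 0 0 0 0 0'
```

```text
clock: 11.23
position: [0.4516, 0.2923, 0.1058]
tool_rot: [0.0, 0.361, 0.933, -0.0]
contact_force: [-0.5, 0.2, 2.4]
grip_width: 0.0125
gripper_force: 58.5
clock: 11.57
position: [0.4516, 0.2923, 0.1051]
tool_rot: [0.0, 0.361, 0.933, -0.0]
contact_force: [1.8, 0.7, 3.5]
grip_width: 0.0131
gripper_force: 58.5
```

```bash
python3 -m crank '0 0 1 0 0 0; 0 0 0 0 0 0; 0 0 0 0 0 0; 0 0 0 0 0 0';python3 -m crank '0 0 0.7 0 0 0; 0 0 0 0 0 0; 0 0 0 0 0 0; 0 0 0 0 0 0'
```

```text
clock: 11.9
position: [0.4517, 0.2923, 0.1043]
tool_rot: [0.0, 0.361, 0.933, 0.0]
contact_force: [-0.0, 0.1, 8.8]
grip_width: 0.0126
gripper_force: 59.4
clock: 12.23
position: [0.4518, 0.2924, 0.1039]
tool_rot: [0.0, 0.361, 0.933, 0.0]
contact_force: [-1.2, -1.0, 16.5]
grip_width: 0.0131
gripper_force: 60.2
```

```bash
python3 -m crank '0 0 -0.6 0 0 0; 0 0 0 0 0 0; 0 0 0 0 0 0; 0 0 0 0 0 0; 0 0 0 0 0 0; 0 0 0 0 0 0';python3 -m crank '0 0 0 0 0 0; 0 0 0 0 0 0; 0 0 0 0 0 0; 0 0 0 0 0 0'
python3 - <<'E'
from h import *
p,R=cur();c=calibration("wrist");im=camera("wrist")
u,v=np.round(proj(c,[.45,.2936,.0443])[0]).astype(int)-[35,40];save("c5",cv2.resize(im[v:v+80,u:u+70],None,fx=7,fy=7,interpolation=cv2.INTER_CUBIC))
E
```

```text
clock: 12.73
position: [0.4517, 0.2923, 0.1042]
tool_rot: [0.0, 0.361, 0.933, 0.0]
contact_force: [-0.3, 0.9, 10.1]
grip_width: 0.0126
gripper_force: 59.0
clock: 13.07
position: [0.4517, 0.2924, 0.1042]
tool_rot: [0.0, 0.361, 0.933, 0.0]
contact_force: [0.5, -0.1, 10.1]
grip_width: 0.0128
gripper_force: 59.0
```

View pics/c5.png

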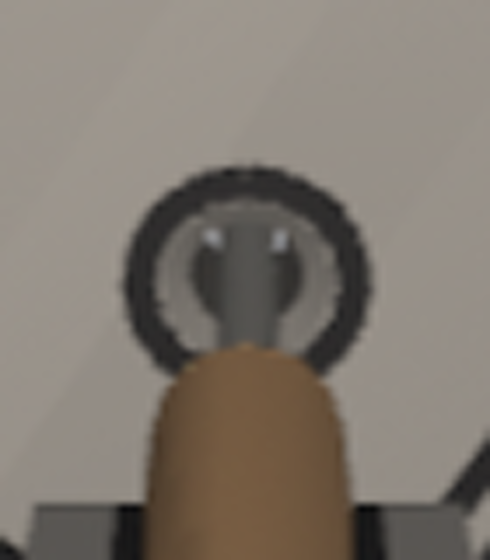

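The shaft stands centred in the hole with the button under it (white slivers show on both sides), pressing steadily at 10 N against the stop.

```bash
python3 -c "
from plant import job;print(job.job_done())"
```

```text
the job is handed in; nothing more can be done
None
```

The stylus is still gripped, with its slim tip in the reset hole holding the button against its stop at about 10 N; the job was handed in at about 13 s, and the interface gave no verdict.

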